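# Check the extractor toggle by feel, then start the extractor

## Task

The extractor's isolator is the ball-headed toggle and it has no lamp: feel by touch with the fingers whether it is on, that is thrown over to the side away from the robot, and flip it on only if it is off; if it is already on, touch it but never throw it off. With the isolator on, press the extractor's round push button on the other box fully down and let it come up again. Leave the flat-paddle toggle as it stands, and force nothing.

Things in the scene. Friction and masses are not known exactly. Their poses are not given: they have to be found in the camera images.
- ball_pivot (a point): pivot of the ball-headed toggle, fixed on its aluminium box (110 x 80 mm, 50 mm high, on the table): on the hinge axis, over the box's middle, 55 mm above the table. x axis level, to the ON side (roughly away from the robot); y the hinge axis; z up. The ball's centre rests on a firm stop at x = -34 mm (OFF) or +34 mm (ON), both at z = +50 mm. Nothing else stands on the box.
- ball_tip (a point): centre of the toggle's black ball, 24 mm in diameter, on a 9 mm rod, 60 mm from the pivot; moves with the lever. About 0.7 N sideways at the ball lifts it off its stop; once past upright it falls by its own weight to the other stop and stays there. Pressing down on the ball only presses the lever on its stop.
- paddle_tip (a point): the centre of the flat black paddle (44 mm wide, 26 mm high, 8 mm thick) on the lever of the other toggle, a bystander on an equal switch box, of equal size and motion; it may lean either way and must stay as it is
- start_top (a point): the centre of the top of the round black push button, 36 mm in diameter, in a steel collar on an aluminium box (90 x 80 mm, 50 mm high). It points straight up, is pressed straight down by 6 mm with up to 5 N at full travel and springs back up

How it is judged:
By the outcome, as a careful person would: the job done as asked, in the order asked, and still so for the second after the job is handed in, with the robot touching nothing.
It also fails if it takes over 45 s, if anything falls off the work surface, if the arm or the gripper's body presses on something with over 40 N, if the wrist force passes 120 N, or if a joint passes its speed limit or range.

## Robot

A 7-joint arm with a two-finger parallel gripper is mounted at the origin on the work surface. World frame = base frame: x ahead of the robot, y to its left, z up, the work surface at z = 0. Lengths are in m, angles in degrees, forces in N, time in s.
With the tool pointing down it reaches from about 0.425 to 0.95 m from the base axis. Payload 4.7 kg.
Tool frame: the origin (TCP) lies midway between the tips of the shut fingers; the grasp point (between the pads) lies 19 mm behind it; z points along the fingers, y is the line along which they close (so a half turn about z gives the same grasp; the last joint's range is limited). The gripper opens to 87 mm and grips with 3 to 60 N. Pads are 19 mm wide; open, the fingers measure 117 mm over their backs; the gripper's body (75 mm by 190 mm) begins 51 mm behind the grasp point.
Start: joints at [-1.656, 26.849, -2.785, 87.806, 1.381, 65.374, -4.715], TCP at [0.675, 0, 0.223] pointing down, gripper open.
Joint ranges: [-148.3, 148.3], [-19.14, 114.17], [-79.39, 73.82], [5.75, 140.21], [-59.74, 239.74], [12.07, 113.84], [-152.46, 152.46]. Speed limits (degrees/s): [147.25, 147.25, 180, 180, 180, 180, 180].

## Interface

Orientations are given as [roll, pitch, yaw] about the fixed x, y, z axes, in that order (R = Rz(yaw) Ry(pitch) Rx(roll)).
In Python, from station import env gives the robot as it stands. Calls block until the motion is done:
- env.move_ptp(position, orientation): joint-space move of the TCP to a pose.
- env.move_linear(position, rotation=None, velocity=0.15): straight line of the TCP; rotation=None keeps the orientation; velocity is the mean speed in m/s.
- env.move_joints(angles): joint-space move.
- env.set_gripper(opening, squeeze=None): finger opening in m; squeeze is the grip in N (None keeps the last); returns when the fingers have stopped.
- env.sleep(seconds).
- env.inverse_kinematics(position, orientation): joint angles nearest the present ones, or None.
- env.state(): the state.
- env.snapshot(name): name is "scene" or "side" or "wrist"; returns a dict with "pixels" (420x560x3 uint8, red, green, blue), "fx", "fy", "cx", "cy" (pixels), "R" (3x3) and "t" (3): a world point X has camera coordinates R X + t. Camera axes: x right, y down, z forward; pixel columns grow to the right and rows downward; lengths in m; the calibration is good to about 2 mm. A picture is of the moment at which its call begins. There is no depth.
A pose or a line that the arm cannot do raises env.IKError and nothing moves.
- env.job_done(): hands the job in; it is judged then, once.
The state is a dict: "t": time; "joints": joint angles; "joint_vel": joint speeds; "tau": joint torques, N m; "tool_pos": TCP position; "orientation": TCP orientation; "force": force on the tool from outside, world axes, zero at the start; "moment": the same for the moment, N m; "gripper_width": finger opening in m; "grip_force": force on a finger pad.
Only numpy, scipy, OpenCV 4.12 (cv2) and the standard library are available. Lean on these libraries where they do the work, as an engineer would, in place of code of your own. Each camera call takes 0.05 s, during which the arm holds its last target. There are 200 camera calls.

## Working session

There is one attempt and no reset: what is moved stays moved. The work goes in short steps, each a Python script; the robot and the scene stay as the last script left them, time stands still between calls to the robot, and variables do not carry over. Pictures are saved under pics/ and viewed, at most 10 in all, crops included, and the job is handed in when it is done.

```bash
mkdir -p pics
python3 - <<'E'
from station import env
import cv2,pickle
d={n:env.snapshot(n) for n in("scene","side","wrist")}
pickle.dump(d,open("s0.pkl","wb"))
for n in d: cv2.imwrite(f"pics/{n}0.png",d[n]["pixels"][:,:,::-1]); print(n,d[n]["fx"],d[n]["R"],d[n]["t"])
s=env.state();print(s["t"],s["tool_pos"],s["orientation"],s["force"],s["gripper_width"])
E
```

```text
scene 380.23187887708497 [[ 0.86344187  0.50412019 -0.0181928 ]
 [ 0.25838969 -0.47296077 -0.84234368]
 [-0.43324694  0.72261397 -0.53863359]] [-0.41920309 -0.05365098  0.93151163]
side 491.6710284789738 [[-0.89595405 -0.44414248  0.00194827]
 [-0.26586598  0.53279856 -0.80339341]
 [ 0.3557831  -0.72032156 -0.5954454 ]] [0.44004263 0.21240046 0.72614095]
wrist 343.01307667269253 [[ 9.99999836e-01  1.50711917e-04 -5.52420530e-04]
 [ 2.92875598e-04 -9.63621176e-01  2.67271666e-01]
 [-4.92043096e-04 -2.67271784e-01 -9.63621062e-01]] [-0.67510725 -0.03235377  0.38897025]
0.15 [6.74551576e-01 3.02892739e-06 2.21765381e-01] [-1.79917319e+02  2.75662889e-03  8.99984414e+01] [ 0.54508022  0.10913274 -0.52110749] 0.0875527027098939
```

View pics/scene0.png

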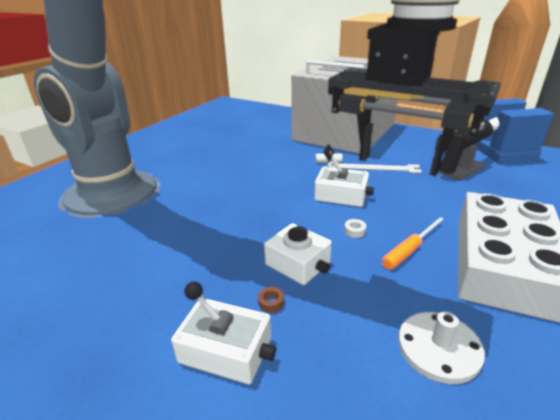

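View pics/side0.png

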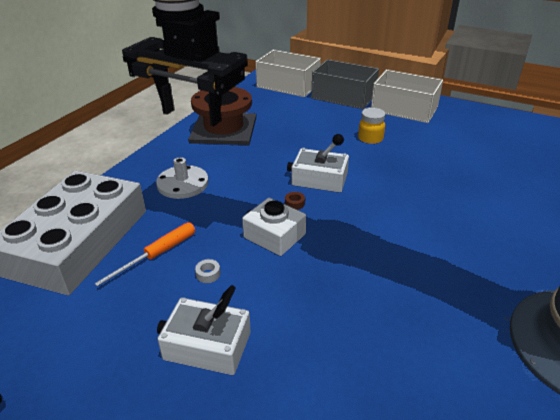

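Scene view: the ball is at (193,290) and its box at (222,340), with the button at (298,234) and the paddle at about (329,155). Side view: the ball is at (338,140), button (274,209) and paddle (228,300). The ball appears to lean towards the robot, which means OFF. Next I'll measure it.

```bash
cat > h.py <<'E'
import numpy as np,cv2
def ray(c,u,v):
    d=c["R"].T@np.array([(u-c["cx"])/c["fx"],(v-c["cy"])/c["fy"],1]); return -c["R"].T@c["t"],d/np.linalg.norm(d)
def plane(c,uv,z):
    o,d=ray(c,*uv); return o+d*(z-o[2])/d[2]
def tri(c1,p1,c2,p2):
    (o1,d1),(o2,d2)=ray(c1,*p1),ray(c2,*p2)
    s=np.linalg.lstsq(np.c_[d1,-d2],o2-o1,rcond=None)[0]
    a,b=o1+s[0]*d1,o2+s[1]*d2; return (a+b)/2,np.linalg.norm(a-b)
def blob(c,box,thr=60):
    x0,y0,x1,y1=box; g=c["pixels"][y0:y1,x0:x1].max(2)
    n,l,st,ce=cv2.connectedComponentsWithStats((g<thr).astype(np.uint8))
    return [(st[i,4],np.round(ce[i]+[x0,y0],1).tolist(),st[i,:4].tolist()) for i in range(1,n) if st[i,4]>15]
E
python3 - <<'E'
import pickle;from h import *
d=pickle.load(open("s0.pkl","rb"));s,e=d["scene"],d["side"]
for c,b in((s,(165,270,285,385)),(s,(260,220,335,285)),(s,(310,140,380,210)),(e,(285,125,355,195)),(e,(235,190,310,255)),(e,(155,280,255,375))): print(b,blob(c,b))
print(tri(s,(193,290),e,(338,140)),tri(s,(298,234),e,(274,209)),tri(s,(329,155),e,(226,300)))
def cr(c,x0,y0,x1,y1): return cv2.resize(c["pixels"][y0:y1,x0:x1],(400,300),interpolation=cv2.INTER_CUBIC)[:,:,::-1]
cv2.imwrite("pics/c1.png",np.vstack([np.hstack([cr(s,160,275,280,385),cr(s,255,215,345,285)]),np.hstack([cr(e,280,125,360,195),cr(e,235,190,315,255)])]))
E
```

```text
(165, 270, 285, 385) [(np.int32(147), [193.6, 291.6], [21, 14, 15, 15]), (np.int32(99), [267.0, 353.9], [95, 77, 15, 13])]
(260, 220, 335, 285) [(np.int32(169), [297.2, 234.1], [29, 8, 17, 13]), (np.int32(94), [322.4, 266.4], [57, 41, 12, 12])]
(310, 140, 380, 210) [(np.int32(150), [364.5, 148.2], [50, 0, 10, 19]), (np.int32(40), [327.6, 152.0], [15, 6, 6, 13]), (np.int32(19), [368.9, 191.6], [57, 50, 5, 4])]
(285, 125, 355, 195) [(np.int32(95), [337.6, 139.2], [48, 9, 11, 11]), (np.int32(65), [320.0, 158.4], [30, 26, 12, 12]), (np.int32(38), [289.1, 166.4], [2, 37, 6, 9])]
(235, 190, 310, 255) [(np.int32(57), [294.8, 197.2], [54, 5, 12, 6]), (np.int32(228), [273.9, 207.6], [30, 11, 19, 14]), (np.int32(87), [295.5, 204.5], [50, 10, 20, 9])]
(155, 280, 255, 375) [(np.int32(430), [216.3, 309.4], [38, 5, 42, 47]), (np.int32(66), [160.3, 325.8], [2, 40, 9, 14])]
(array([ 0.49502588, -0.23893843,  0.1042649 ]), np.float64(0.0010920660777595972)) (array([ 0.528656  , -0.0176061 ,  0.06469975]), np.float64(0.0003517790489372793)) (array([0.47025461, 0.23371919, 0.10084414]), np.float64(0.0012438620808919397))
```

View pics/c1.png

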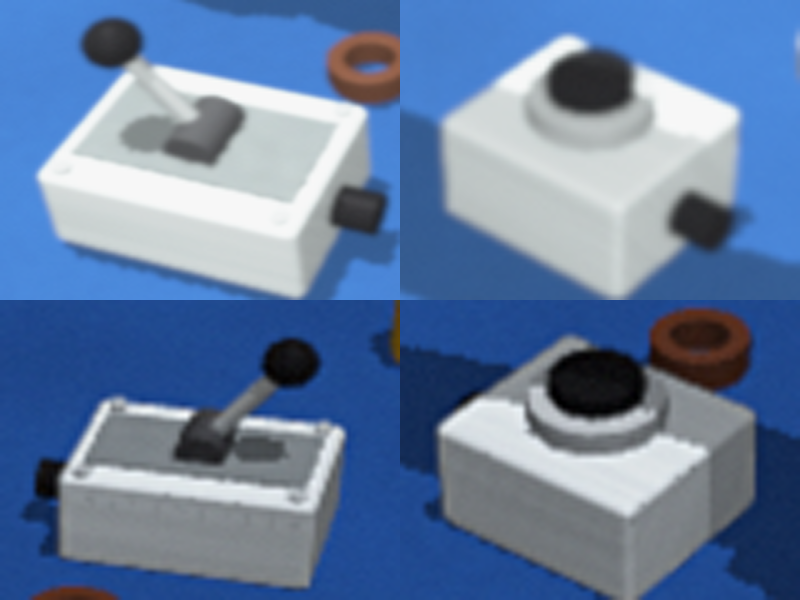

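Run:
```python
import pickle;from h import *
np.set_printoptions(precision=4,suppress=True)
d=pickle.load(open("s0.pkl","rb"));s,e=d["scene"],d["side"]
A=[plane(s,p,.05) for p in((202,300.7),(270.4,318.3),(250,363),(172,339.2))]
B=[plane(e,p,.05) for p in((349,155.3),(302,148.3),(292,164.7),(342.4,175.2))]
for Q in(A,B): Q=np.array(Q);print(Q,Q.mean(0),[np.linalg.norm(Q[i]-Q[i-1]) for i in range(4)])
print(tri(s,(193.6,290.8),e,(337.6,139.3)),tri(s,(297.3,234),e,(273.9,207.8)))
for c,p in((s,(297.3,234)),(e,(273.9,207.8))): print(plane(c,p,.064))
```

```text
[[ 0.4756 -0.2103  0.05  ]
 [ 0.5787 -0.1899  0.05  ]
 [ 0.594  -0.2613  0.05  ]
 [ 0.4864 -0.2818  0.05  ]] [ 0.5337 -0.2358  0.05  ] [np.float64(0.07231452618361722), np.float64(0.10505426881918971), np.float64(0.07301056240586531), np.float64(0.1095664656062226)]
[[ 0.4819 -0.2781  0.05  ]
 [ 0.586  -0.2596  0.05  ]
 [ 0.5759 -0.1883  0.05  ]
 [ 0.466  -0.1981  0.05  ]] [ 0.5275 -0.231   0.05  ] [np.float64(0.08153856849884869), np.float64(0.10570842801163484), np.float64(0.07210031619255876), np.float64(0.11026711733591521)]
(array([ 0.4967, -0.2401,  0.1048]), np.float64(0.0004437444424964484)) (array([ 0.5291, -0.0195,  0.066 ]), np.float64(0.0016994013821796457))
[ 0.527  -0.0174  0.064 ]
[ 0.5311 -0.0214  0.064 ]
```

The ball is at (0.497,-0.240,0.105), which matches the stop height. The box's x axis is at about 11° and the pivot is about (0.530,-0.233), so the lever looks OFF. To confirm by touch, I'll press gently down on the ball, which can't flip it.

```bash
cat >> h.py <<'E'
from station import env
def probe(start,step,n,thr,vel=0.03):
    f0=np.array(env.state()["force"]); p=np.array(start,float)
    for i in range(n):
        p=p+step; env.move_linear(p,velocity=vel); s=env.state(); df=s["force"]-f0
        if np.linalg.norm(df)>thr: return True,s["tool_pos"],df,i
    return False,s["tool_pos"],df,n
E
python3 - <<'E'
from h import *
np.set_printoptions(precision=4,suppress=True)
env.set_gripper(0.0,10)
o=[180,0,11]; p=np.array([.497,-.240,.15])
print(env.inverse_kinematics(p,o))
env.move_ptp(p,o); print(env.state()["t"],env.state()["gripper_width"])
env.move_linear(p-[0,0,.023],velocity=.1); env.sleep(.2)
print(env.state()["tool_pos"],env.state()["force"])
r=probe(p-[0,0,.023],[0,0,-.0015],10,1.2); print(r,env.state()["t"])
env.move_linear([.497,-.240,.14]); print(env.state()["t"])
cv2.imwrite("pics/a.png",env.snapshot("scene")["pixels"][:,:,::-1])
E
```

```text
[  8.1618  20.1398  16.6317 110.0247  -7.3015  50.8428 -50.5464]
2.85 0.0004340074253243459
[ 0.4976 -0.2401  0.1276] [-0.1024 -0.2605 -0.3986]
(True, array([ 0.4969, -0.24  ,  0.1239]), array([0.8748, 0.8513, 0.2977]), 1) 3.9333
4.1917
```

View pics/a.png

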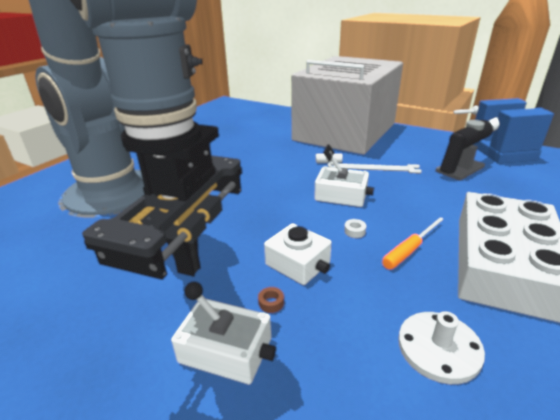

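The fingers are above the ball at (193,290), and the lever hasn't moved. The trigger at z=0.124 was noise in the sideways force, so I'll repeat using vertical force only, averaged.

```bash
cat >> h.py <<'E'
def force(n=5):
    a=[]
    for _ in range(n): env.sleep(.02); a.append(env.state()["force"])
    return np.mean(a,0)
E
python3 - <<'E'
from h import *
np.set_printoptions(precision=4,suppress=True)
p=np.array([.497,-.240,.124]); env.move_linear(p,velocity=.1); env.sleep(.1); f0=force(8)
for i in range(10):
    p[2]-=.0015; env.move_linear(p,velocity=.03); f=force(4)-f0
    print(env.state()["tool_pos"],f)
    if f[2]>2.5: break
env.move_linear([.497,-.240,.14]); print(env.state()["t"])
E
```

```text
[ 0.497  -0.24    0.1226] [ 0.2836 -0.1211  0.2513]
[ 0.497  -0.24    0.1209] [-0.0633 -0.8169 -0.5104]
[ 0.497  -0.24    0.1195] [-0.0188 -0.3709  0.1882]
[ 0.497 -0.24   0.118] [-0.1094 -0.1066  0.7043]
[ 0.4973 -0.2401  0.1167] [ 0.0038 -0.1631  2.0131]
[ 0.4974 -0.2402  0.1164] [-2.675   0.502  10.4196]
7.0
```

The ball is felt at z≈0.117, which is its top at the OFF stop, with 10 N on the stop. So it is OFF. Now I'll flip it from the robot side.

Run:
```python
from h import *
np.set_printoptions(precision=4,suppress=True)
P=np.array([.530,-.2335]);u=np.array([np.cos(.192),np.sin(.192)])
L=lambda x,z:[*(P+u*x),z]
env.move_linear(L(-.076,.14),velocity=.2); env.move_linear(L(-.076,.096),velocity=.15)
f0=force(5)
for x in(-.05,-.04,-.03,-.02,-.012): env.move_linear(L(x,.096),velocity=.06); print(x,env.state()["force"]-f0)
env.sleep(.4); env.move_linear(L(-.03,.096)); env.move_linear(L(-.04,.15),velocity=.2)
print(env.state()["t"]);a=env.snapshot("scene")["pixels"];b=env.snapshot("side")["pixels"]
cv2.imwrite("pics/b.png",cv2.resize(np.hstack([a[200:420,100:370],b[80:300,200:470]])[:,:,::-1],(800,326)))
```

```text
-0.05 [-0.4474  0.1519 -1.7121]
-0.04 [-0.618   0.3634 -1.206 ]
-0.03 [-0.6828 -0.0076 -0.703 ]
-0.02 [-0.5472 -0.131  -0.748 ]
-0.012 [ 0.2524 -0.3953  0.006 ]
10.7917
```

View pics/b.png

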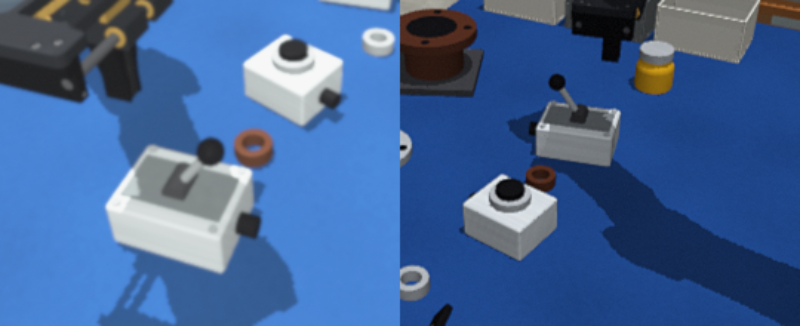

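The crop shows the ball thrown over to the far side in both views (ball at (210,150) and (557,82)). Next is the button.

Run:
```python
from h import *
np.set_printoptions(precision=4,suppress=True)
c=[env.snapshot(n) for n in("scene","side")]
s=c[0];pa=(100+210/800*540,200+150/326*220); pb=(200+157/800*540+0*1,80+82/326*220)
print(tri(c[0],pa,c[1],pb))
p=np.array([.529,-.0195,.14]); env.move_linear(p,velocity=.2)
p[2]=.071; env.move_linear(p,velocity=.12); env.sleep(.15); f0=force(8)
for i in range(22):
    p[2]-=.001; env.move_linear(p,velocity=.03); f=force(3)-f0
    print(env.state()["tool_pos"],f)
    if f[2]>10: break
env.sleep(.2); print(env.state()["tool_pos"],force()-f0)
p[2]=.14; env.move_linear(p,velocity=.1)
env.sleep(.3); print(env.state()["t"])
a=env.snapshot("scene")["pixels"];b=env.snapshot("side")["pixels"]
cv2.imwrite("pics/c.png",cv2.resize(np.hstack([a[130:390,120:420],b[100:360,140:440]])[:,:,::-1],(800,347)))
```

```text
(array([ 0.5616, -0.2252,  0.1054]), np.float64(0.000494223249568409))
[ 0.5296 -0.0196  0.0703] [ 0.6688 -0.0489  0.9984]
[ 0.5296 -0.0197  0.0692] [ 1.4714 -0.7378  0.8658]
[ 0.5296 -0.0196  0.0682] [ 2.4072 -0.6463  2.0283]
[ 0.5296 -0.0196  0.0672] [ 3.3523 -1.3462  2.6017]
[ 0.5295 -0.0196  0.0664] [ 2.1318 -1.0824  4.4123]
[ 0.5296 -0.0196  0.0663] [ 0.0529 -1.4406 12.196 ]
[ 0.5296 -0.0197  0.0662] [ 0.3271 -1.1812 11.7537]
16.5583
```

View pics/c.png

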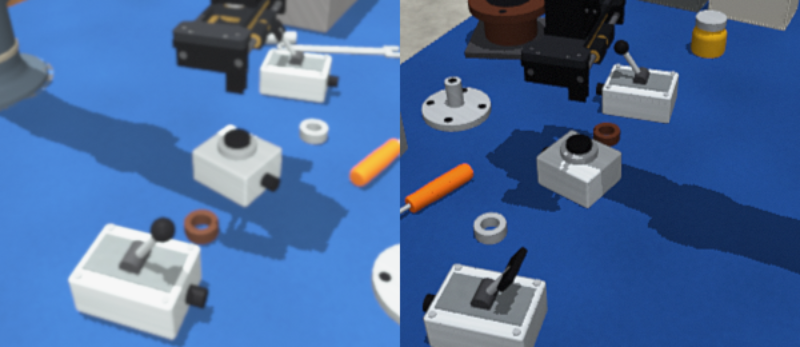

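The button is up again, the ball is still at ON (0.562,-0.225,0.105), and the paddle is untouched. The firm stop came at z=0.0662. To confirm that was the full 6 mm and not the collar, I'll feel lightly for the rest height.

Run:
```python
from h import *
np.set_printoptions(precision=4,suppress=True)
p=np.array([.529,-.0195,.078]); env.move_linear(p,velocity=.15); env.sleep(.3); f0=force(12); print(f0)
for i in range(9):
    p[2]-=.001; env.move_linear(p,velocity=.03); env.sleep(.1); f=force(8)-f0
    print(env.state()["tool_pos"][2],f)
    if f[2]>1.6: break
p[2]=.12; env.move_linear(p,velocity=.15); print(env.state()["t"])
import pickle
d=pickle.load(open("s0.pkl","rb"))
for n,b in(("scene",(280,222,316,246)),("side",(258,198,290,220))):
    x0,y0,x1,y1=b; m=(d[n]["pixels"][y0:y1,x0:x1].max(2)<70).astype(np.uint8)
    k=max(cv2.findContours(m,0,1)[0],key=cv2.contourArea)[:,0]+[x0,y0]
    Q=np.array([plane(d[n],q,.072) for q in k]);print(n,Q.min(0),Q.max(0),(Q.min(0)+Q.max(0))/2)
```

```text
[0.0783 0.279  0.0788]
0.07697588407734177 [-0.2266 -0.401  -0.1187]
0.07599951155282282 [-0.0937 -0.335   0.2321]
0.07502075133973604 [ 0.2499 -0.4798 -0.2631]
0.07399440965814907 [-0.0121 -0.3867 -0.1919]
0.07301462092989144 [-0.0136 -0.2774 -0.509 ]
0.07211650180775758 [ 0.1293 -0.4967  1.3476]
0.0710834428973986 [ 0.4351 -0.3159  1.8493]
21.5833
scene [ 0.5157 -0.0439  0.072 ] [ 0.5475 -0.0085  0.072 ] [ 0.5316 -0.0262  0.072 ]
side [ 0.5072 -0.0336  0.072 ] [0.5457 0.0077 0.072 ] [ 0.5265 -0.013   0.072 ]
```

The rest height is about 0.0723 and the stop is at 0.0662, so the press was the full 6 mm. I'll move clear and hand in.

Run:
```python
from h import *
env.move_linear([.55,-.02,.2],velocity=.15); env.sleep(.3)
e=env.snapshot("side"); print(blob(e,(155,280,255,375)),env.state()["t"])
env.job_done()
```

```text
[(np.int32(430), [216.4, 309.3], [38, 5, 42, 47]), (np.int32(67), [160.3, 325.8], [2, 40, 9, 14])] 22.6333
the job is handed in; nothing more can be done
```

The job is handed in at about 22.6 s: I felt the isolator was off and flipped it on, then pressed the extractor button its full 6 mm and let it come back up; a light touch to check its height afterwards dipped it about 1 mm, and the paddle toggle was left as it stood.

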